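# Square a mounting plate in the drilling jig

## Task

Square up the steel mounting plate in the plywood drilling jig: without lifting it, push its free corner so that it turns in place with the diagonally opposite end bearing on the round peg, until its long edge lies flush along the steel fence, and press it home there firmly but gently, at about 10 N (never over 20 N). Then let go and swing the keeper arm fully round against its stop behind the plate, so that it cannot turn back, leaving the other things on the bench where they are.

Things in the scene. Friction and masses are not known exactly. Their poses are not given: they have to be found in the camera images.
- jig: Plywood jig base fixed to the bench, 220 x 255 mm, its top 10 mm above the bench. Origin on the bench surface, z up; it spans x -145..+75, y -100..+155 mm in its own frame. Jig x points from the robot's side to the fence, jig y along the fence from the peg's end to the keeper's end. Fence, peg and keeper pivot are fixed to it.
- peg: Round steel peg, 12 mm diameter, standing 25 mm high on the base. Origin at its foot on the axis (jig frame x -36, y -63 mm, at the base's top). Rigid.
- fence: Straight rigid dark steel bar 105 mm long (y), 16 mm wide, 14 mm high on the base. Origin at the base's top in the middle of the face that meets the plate (this face is x = 0, the bar lies at x 0..16 mm; axes as the jig's), at jig x 50, y 27.5 mm. Face and peg are just the plate's width, 80 mm, apart across.
- plate: Loose steel plate 80 x 150 x 8 mm, 0.62 kg, two 34 mm holes, on four 2 mm feet round its middle. Origin: at feet level, on the long edge away from the fence, 12 mm from the corner at the peg; spans own x 0..80 (to the fence), y -12..138 mm. Edge x = 0 bears on the peg. Starts turned 0.32 to 0.52 rad anticlockwise. Flush: axes as the jig's, origin at jig x -30, y -78 to -50 mm.
- push_corner (a point): The plate's free corner to push, at the plate's top face: plate frame x 0, y 138 mm; push on the long edge x = 0 close to it, towards the fence (plate +x).
- keeper (a joint): Angle of the steel keeper arm about its upright pivot at jig x -65, y 120 mm. 0: it points along jig -x; grows anticlockwise from above to the stop at 1.975 rad, where its round nose (radius 8 mm, 67 mm from the pivot, 2 to 11 mm above the base) stands 0.7 mm behind the flush plate's long edge. Starts at 0 to 0.35; friction 0.08 N m (2 N at the post), stays where left.
- keeper_post (a point): Top centre of the black upright post on the keeper arm, 50 mm from the pivot; 12 mm diameter, from 11 to 43 mm above the base's top: push it sideways to swing the keeper.
- nut: Steel collar nut, 28 mm diameter, 12 mm high, on the jig base beyond the keeper's end of the fence. Origin at the underside's centre. Leave alone.
- wood_block: Wooden offcut 70 x 45 x 20 mm on the bench behind the fence. Leave alone.
- screwdriver: Red-handled screwdriver lying on the bench. Leave alone.
- wrench: Wrench lying on the bench. Leave alone.
- tape_measure: Tape measure, 62 mm high. Leave alone.
- tape_roll: Roll of tape, 100 mm diameter, 25 mm high. Leave alone.
- spray_can: Spray can 170 mm high, standing. Leave alone.
Not all that is in view belongs to the job. Leave any purple or yellow look-alike of the plate alone.

How it is judged:
By the outcome, as a careful person would: the job done as asked, in the order asked, and still so for the second after the job is handed in, with the robot touching nothing.
It also fails if it takes over 61 s, if anything falls off the work surface, if the arm or the gripper's body presses on something with over 40 N, if the wrist force passes 120 N, or if a joint passes its speed limit or range.

## Robot

A 7-joint arm with a two-finger parallel gripper is mounted at the origin on the work surface. World frame = base frame: x ahead of the robot, y to its left, z up, the work surface at z = 0. Lengths are in mm, angles in rad, forces in N, time in s.
With the tool pointing down it reaches from about 400 to 850 mm from the base axis. Payload 4.5 kg.
Tool frame: the origin (TCP) lies between the finger pads; the fingertips stand 17 mm ahead of it and the grasp point (between the pads) lies 2 mm behind it; z points along the fingers, y is the line along which they close (so a half turn about z gives the same grasp; the last joint's range is limited). The gripper opens to 85 mm and grips with 20 to 120 N. Pads are 22 mm wide; open, the fingers measure 114 mm over their backs; the gripper's body (76 mm by 85 mm) begins 54 mm behind the grasp point. The pads swing forward as they close: fully open they stand 13 mm farther back than shut.
Start: joints at [-1.178, 0.689, -0.195, 1.565, 0.157, 0.902, -0.215], TCP at [219.451, 585.23, 248.317] pointing down, gripper open.
Joint ranges: [-3.01, 3.01], [-0.46, 2.08], [-1.47, 1.51], [0.13, 2.56], [-1, 4.14], [0.04, 2.09], [-2.66, 2.66]. Speed limits (rad/s): [2.57, 2.57, 3.14, 3.14, 3.14, 3.14, 3.14].

## Interface

Orientations are given as a unit quaternion [w, x, y, z].
In Python, from bench import status, eyes, arm, nets gives the robot as it stands.
- The arm moves only by the tool apply_moves, never from a script. Its argument "series" is a list of rows, each an object of numbers: "tx", "ty", "tz": the shift along the tool's x, y, z in m; "turn": the turn about the tool's z in degrees; "grip": the finger opening in m, from 0 to 0.0854. A call has exactly 8 rows; each row shifts and turns the commanded pose from where the row before left it, along the tool's axes as they then stand; what a row does not reach is not made up. A row lasts 1/8 s, in which the tool goes at most 62.5 mm and 10.7 degrees, less where a joint would pass 70% of its speed; a pose out of reach is approached as far as the arm can. A call is refused whole if a number of a shift passes 0.0625 or a number of a turn 10.7, either way. A call with a gripper value outside its range is refused whole. The fingers move at their own pace and stop on an object; "newtons" is the grip in N (left out, the last holds). Time passes only in rows, so rows that do not move let the fingers close, or fill a call up. It gives the time, the measured TCP pose, the force, the opening and the grip force at its end, in the units of the state.
- status.get_obs(): the state, without advancing time (a new reading comes with each control period).
- eyes.read_camera(name): name is "side" or "top"; returns the picture (400x640x3 uint8, red, green, blue); there is no depth.
- eyes.camera_info(name): a dict with "fx", "fy", "cx", "cy" (pixels), "T" (4x4, takes a point from camera to world coordinates). Camera axes: x right, y up, looking along -z (the intrinsics and any distortion apply to the point x, -y, -z); pixel columns grow to the right and rows downward; lengths in mm; the calibration is good to about 2 mm. A picture is of the moment at which its call begins. camera_info takes no time and is no camera call.
- arm.hand_in(): hands the job in; it is judged then, once.
Trained networks look in the newest picture that a camera, given by its name, has taken for a name from the list of things; names that differ only in an ending like _2 or _b are one class to them, and where a whole thing is asked for, a point or a joint stands for the part that bears it (a point fixed in the world has none). Each returns a list of dicts, best first, with "conf" (0 to 1); they miss things now and then, are a little off and sometimes report something else, mostly with a low value. They report only what shows in the picture. A call takes as long as a camera call. They do not tell look-alikes from the thing itself.
- nets.trace(camera, query): "pixels" (400x640 bool, what is visible of it) and "extent" ([centre column, centre row, width, height] as shares, 0 to 1, of the picture: columns of its width, rows of its height, round what is visible of it).
- nets.place_of(camera, query): "point" ([column, row] as shares, 0 to 1, of the picture: columns of its width, rows of its height: a listed point, or the origin of a listed thing).
The state is a dict: "time_s": time; "joint_positions": joint angles; "dq": joint speeds; "effort": joint torques, N m; "ee_pos": TCP position; "eef_rot": TCP orientation; "force": force on the tool from outside, world axes, zero at the start; "torque": the same for the moment, N m; "finger_gap": finger opening in mm; "gripper_force": force on a finger pad.
Only numpy, scipy, OpenCV 4.12 (cv2) and the standard library are available. Lean on these libraries where they do the work, as an engineer would, in place of code of your own. Each camera call takes 0.05 s, during which the arm holds its last target. There are 200 camera calls.

## Working session

There is one attempt and no reset: what is moved stays moved. The work goes in short steps, Python scripts to look and compute and a tool call to move; the robot and the scene stay as the last step left them, time stands still between calls to the robot, and variables do not carry over. Pictures are saved under pics/ and viewed, at most 11 in all, crops included, and the job is handed in when it is done.

Besides the shell and the picture viewer there is one more tool, called after ">>>" in YAML: its name, and indented under it one key for each argument. apply_moves: Moves the arm, as the interface text tells. Its arguments: {"type":"object","properties":{"series":{"type":"array"},"newtons":{"type":"number"}},"required":["series"]}

```bash
mkdir -p pics; cat > h.py <<'E'
import numpy as np, cv2
from bench import status, eyes, arm, nets
def shot(n,f):
    im=eyes.read_camera(n); cv2.imwrite('pics/'+f,cv2.cvtColor(im,cv2.COLOR_RGB2BGR)); return im
def ray(n,c,r,z):
    i=eyes.camera_info(n); T=np.array(i['T'])
    d=T[:3,:3]@np.array([(c-i['cx'])/i['fx'],-(r-i['cy'])/i['fy'],-1.]); o=T[:3,3]
    return (o+d*(z-o[2])/d[2])
def proj(n,p):
    i=eyes.camera_info(n); T=np.array(i['T']); q=T[:3,:3].T@(np.array(p,float)-T[:3,3])
    return [i['cx']+i['fx']*q[0]/-q[2], i['cy']-i['fy']*q[1]/-q[2]]
E
python3 - <<'E'
from h import *
for n in('top','side'):
    shot(n,n+'0.png'); print({k:np.round(v,3).tolist() if not isinstance(v,str) else v for k,v in eyes.camera_info(n).items()})
for q,z in(('jig',0),('peg',10),('fence',10),('plate',12),('push_corner',20),('keeper_post',53),('nut',10)):
    r=nets.place_of('top',q)[:2]
    for a in r:
        c,w=a['point'][0]*640,a['point'][1]*400; print(q,round(a['conf'],2),round(c,1),round(w,1),ray('top',c,w,z).round(1))
s=status.get_obs();print(s['time_s'],s['eef_rot'],s['force'],s['finger_gap'],s['ee_pos'])
E
```

```text
{'fx': 458.862, 'fy': 458.862, 'cx': 328.859, 'cy': 199.77, 'T': [[-0.012, 0.996, -0.09, 397.779], [-1.0, -0.014, -0.021, -41.387], [-0.022, 0.089, 0.996, 1413.878], [0.0, 0.0, 0.0, 1.0]]}
{'fx': 421.083, 'fy': 421.083, 'cx': 315.122, 'cy': 195.421, 'T': [[0.861, 0.385, -0.332, 101.656], [-0.508, 0.672, -0.538, -671.834], [0.016, 0.632, 0.774, 993.006], [0.0, 0.0, 0.0, 1.0]]}
jig 0.93 327.0 175.1 [602.2  -6.3   0. ]
fence 0.57 327.7 155.9 [660.6  -9.4  10. ]
fence 0.19 490.3 193.3 [ 537.1 -504.6   10. ]
plate 0.86 257.7 291.5 [248.3 206.9  12. ]
plate 0.83 378.8 258.8 [ 342.5 -160.6   12. ]
push_corner 0.89 171.5 278.7 [289.9 467.5  20. ]
push_corner 0.84 254.6 246.0 [385.5 215.3  20. ]
keeper_post 0.62 281.6 199.9 [521.7 128.7  53. ]
nut 0.63 283.1 200.5 [523.8 129.5  10. ]
nut 0.52 289.8 151.1 [677.7 108.2  10. ]
0.45 [-1.69311624e-05  1.78424667e-01  9.83953573e-01 -6.24291351e-05] [-0.34139349 -0.89816858  0.01850664] 84.95242042435245 [219.43528557 585.16912725 248.22496786]
```

View pics/top0.png

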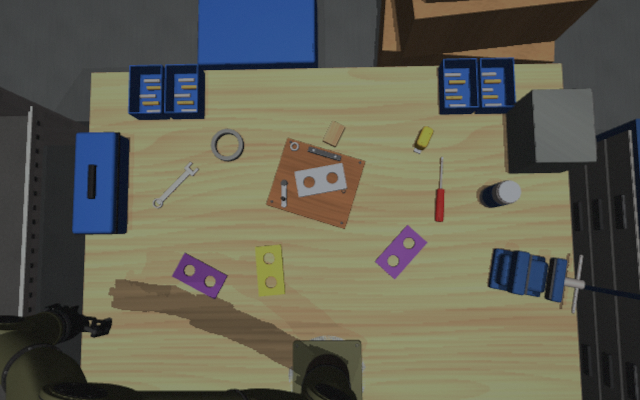

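View pics/side0.png

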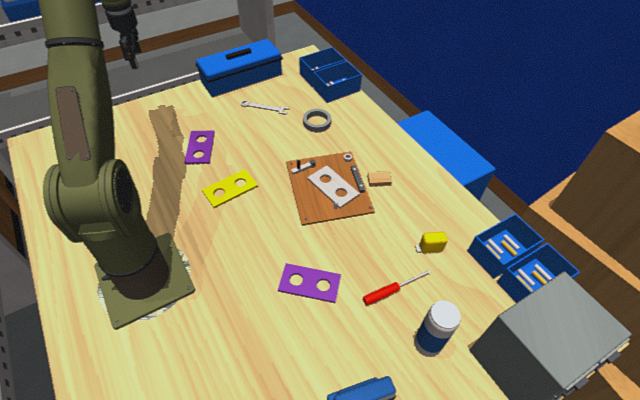

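The top view shows the brown jig (corners near (288,138), (365,158), (346,228), (267,208)), the grey plate on it, the keeper at about (283,195) and the nut at (294,146). I'll fit the jig and plate poses from both views and enlarge them.

```bash
cat >> h.py <<'E'
def crop(im,x0,y0,x1,y1,s,f):
    cv2.imwrite('pics/'+f,cv2.cvtColor(cv2.resize(im[y0:y1,x0:x1],None,fx=s,fy=s,interpolation=cv2.INTER_CUBIC),cv2.COLOR_RGB2BGR))
E
python3 - <<'E'
from h import *
a=eyes.read_camera('top'); b=eyes.read_camera('side')
A=cv2.resize(a[130:240,255:375],None,fx=6.5,fy=5.4,interpolation=cv2.INTER_CUBIC)
crop(a,260,132,372,234,5.5,'tc.png'); crop(b,280,145,380,230,6,'sc.png')
for n in('top','side'):
    m=nets.trace(n,'jig')[0]; print(n,m['conf'])
    p=m['pixels'].astype(np.uint8); c=max(cv2.findContours(p,0,2)[0],key=cv2.contourArea)
    h=cv2.convexHull(c); q=cv2.approxPolyDP(h,5,True)[:,0]
    for u in q: print(u,ray(n,u[0],u[1],10).round(1))
E
```

```text
top 0.74
[287 138] [719.2 116.7  10. ]
[364 161] [ 642.9 -121.5   10. ]
[343 227] [440.  -53.7  10. ]
[266 204] [513.7 182.3  10. ]
side 0.52
[446 234] [ 772.4 -293.    10. ]
[442 251] [ 724.9 -330.1   10. ]
[417 251] [ 665.4 -295.7   10. ]
[423 234] [ 715.9 -260.4   10. ]
```

View pics/tc.png

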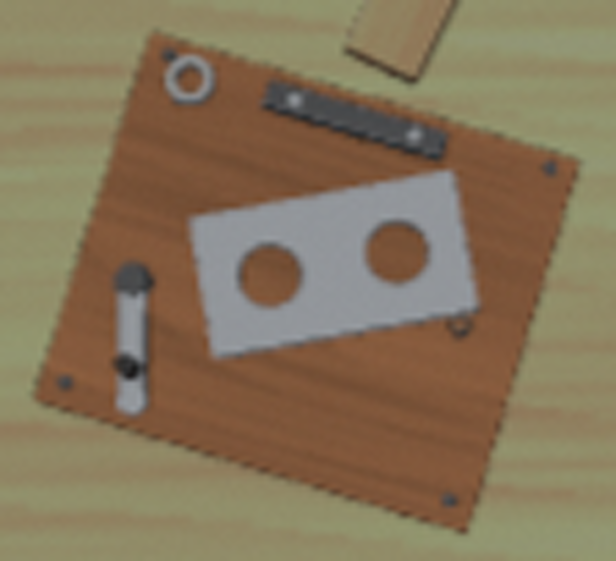

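View pics/sc.png

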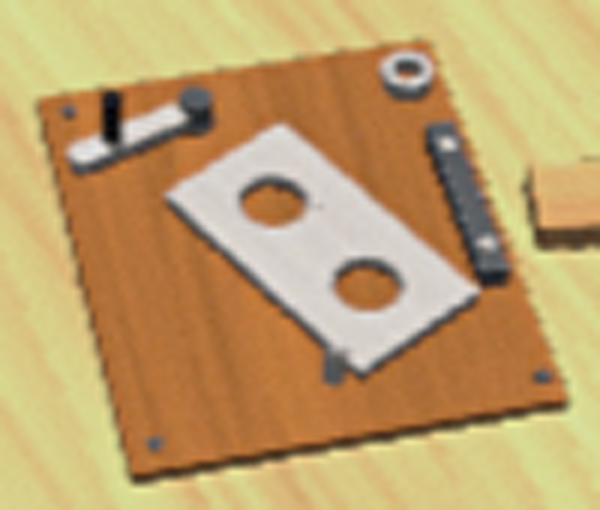

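The crops show the jig and plate corners clearly, with the peg at top-crop (459,325) and the keeper pivot at (133,278) and post at (128,366). Next, a joint fit from these.

```bash
cat >> h.py <<'E'
from scipy.optimize import least_squares
def fit(loc,z,pix,x0):  # pix: {cam: pts}
    def w(v):
        c,s=np.cos(v[2]),np.sin(v[2]); return [[v[0]+c*x-s*y,v[1]+s*x+c*y,z] for x,y in loc]
    f=lambda v:np.concatenate([(np.array([proj(n,p) for p in w(v)])-P).ravel() for n,P in pix.items()])
    r=least_squares(f,x0,x_scale=[100,100,1]); return r.x,np.sqrt((r.fun**2).mean())
def j2w(J,x,y):
    c,s=np.cos(J[2]),np.sin(J[2]); return np.array([J[0]+c*x-s*y,J[1]+s*x+c*y])
E
python3 - <<'E'
from h import *
t=lambda P:np.array(P)/5.5+[259.6,131.6]; s=lambda P:np.array(P)/6+[279.6,144.6]
JL=[(75,155),(75,-100),(-145,-100),(-145,155)]; PL=[(0,138),(80,138),(80,-12),(0,-12)]
jt=t([(153,32),(580,160),(466,532),(36,398)]); js=s([(430,40),(566,402),(133,472),(40,98)])
pt=t([(215,356),(190,216),(454,170),(479,308)]); ps=s([(167,192),(283,124),(479,290),(362,368)])
for nm,L,z,a,b,x0 in(('jig',JL,10,jt,js,[600,0,-.3]),('plate',PL,20,pt,ps,[530,-80,.2])):
    for P in({'top':a},{'side':b},{'top':a,'side':b}):
        v,e=fit(L,z,P,x0); print(nm,list(P),v.round(3),e.round(2))
    if nm=='jig': J=v
for nm,p,z in(('peg',(-36,-63),35),('pivot',(-65,120),21),('fenceend',(50,80),24),('fenceend2',(50,-25),24)):
    print(nm,j2w(J,*p).round(1),((np.array(proj('top',[*j2w(J,*p),z]))-[259.6,131.6])*5.5).round(),((np.array(proj('side',[*j2w(J,*p),z]))-[279.6,144.6])*6).round())
k=ray('top',*t([128,366]),53)[:2]; k2=ray('side',*s([112,95]),53)[:2]; print('post',k,k2)
c,sn=np.cos(J[2]),np.sin(J[2])
for q in(k,k2):
    d=q-j2w(J,-65,120); l=[c*d[0]+sn*d[1],-sn*d[0]+c*d[1]]; print(l,np.hypot(*l),'angle',np.arctan2(-l[1],-l[0]))
v=np.array(v);d=v[:2]-J[:2];print('plate in jig',[c*d[0]+sn*d[1],-sn*d[0]+c*d[1]],v[2]-J[2])
print(status.get_obs()['time_s'])
E
```

```text
jig ['top'] [ 6.0353e+02 -8.2250e+00 -3.1200e-01] 0.41
jig ['side'] [ 6.04385e+02 -8.92400e+00 -3.18000e-01] 0.49
jig ['top', 'side'] [ 6.03953e+02 -8.57600e+00 -3.15000e-01] 0.48
plate ['top'] [ 5.57341e+02 -5.52120e+01  1.64000e-01] 0.13
plate ['side'] [ 5.59082e+02 -5.49060e+01  1.67000e-01] 0.23
plate ['top', 'side'] [ 5.58129e+02 -5.51850e+01  1.65000e-01] 0.25
peg [550.2 -57.3] [463. 322.] [334. 347.]
pivot [579.3 125.7] [133. 278.] [195. 107.]
fenceend [676.3  52. ] [264. 103.] [425. 125.]
fenceend2 [643.8 -47.8] [443. 158.] [481. 274.]
post [526.97949708 124.87071898] [530.60579996 127.78376272]
[np.float64(-49.50992216027028), np.float64(-16.944341317147895)] 52.329180148250245 angle 0.3297462076934196
[np.float64(-46.96378540333472), np.float64(-13.051645072608094)] 48.74364141620741 angle 0.27106840043324765
plate in jig [np.float64(-29.14092180004171), np.float64(-58.50717625816149)] 0.4802837854932281
0.65
```

>>> apply_moves:
  series:
    - {"tx":-0.02,"ty":-0.017,"grip":0}
    - {"tx":-0.038,"ty":-0.032,"grip":0}
    - {"tx":-0.038,"ty":-0.032,"grip":0}
    - {"tx":-0.038,"ty":-0.032,"grip":0}
    - {"tx":-0.038,"ty":-0.032,"grip":0}
    - {"tx":-0.038,"ty":-0.032,"grip":0}
    - {"tx":-0.038,"ty":-0.032,"grip":0}
    - {"tx":-0.038,"ty":-0.032,"grip":0}
  newtons: 20

```text
validation failed for argument at $.se...
```

>>> apply_moves:
  series:
    - {"tx":-0.038,"ty":-0.032,"grip":0}
    - {"tx":-0.038,"ty":-0.032,"grip":0}
    - {"tx":-0.038,"ty":-0.032,"grip":0}
    - {"tx":-0.038,"ty":-0.032,"grip":0}
    - {"tx":-0.014,"ty":-0.016,"turn":0,"grip":0}
    - {"turn":-10,"tz":0.03,"grip":0}
    - {"turn":-10,"tz":0.04,"grip":0}
    - {"turn":-10,"tz":0.04,"grip":0}

```text
validation failed for argument at $.se...
```

```bash
cat >> h.py <<'E'
from scipy.spatial.transform import Rotation as R
def st():
    s=status.get_obs(); q=s['eef_rot']; M=R.from_quat([q[1],q[2],q[3],q[0]]).as_matrix()
    print(round(s['time_s'],2),np.round(s['ee_pos'],1),'F',np.round(s['force'],2),'gap',round(s['finger_gap'],1),'xang',round(np.degrees(np.arctan2(M[1,0],M[0,0])),1),'tilt',M[2].round(3)); return np.array(s['ee_pos']),M
def to(x,y,z):
    p,M=st(); print('d tool',(M.T@(np.array([x,y,z])-p)).round(1))
E
python3 -c "
from h import *
to(507.5,66.2,32)"
```

```text
0.65 [219.5 585.2 248.3] F [-0.44 -0.73  0.05] gap 85.3 xang 159.4 tilt [ 0.  0. -1.]
d tool [-452.  -384.9  216.3]
```

>>> apply_moves:
  series:
    - {"tx":-0.02,"ty":-0.017,"tz":0.0,"turn":0.0,"grip":0.0}
    - {"tx":-0.038,"ty":-0.032,"tz":0.0,"turn":0.0,"grip":0.0}
    - {"tx":-0.038,"ty":-0.032,"tz":0.0,"turn":0.0,"grip":0.0}
    - {"tx":-0.038,"ty":-0.032,"tz":0.0,"turn":0.0,"grip":0.0}
    - {"tx":-0.038,"ty":-0.032,"tz":0.0,"turn":0.0,"grip":0.0}
    - {"tx":-0.038,"ty":-0.032,"tz":0.0,"turn":0.0,"grip":0.0}
    - {"tx":-0.038,"ty":-0.032,"tz":0.0,"turn":0.0,"grip":0.0}
    - {"tx":-0.038,"ty":-0.032,"tz":0.0,"turn":0.0,"grip":0.0}
  newtons: 20

```text
time_s: 1.65
ee_pos: [403.5, 257.9, 248.6]
eef_rot: [0.0, 0.178, 0.984, 0.0]
force: [-0.1, -0.2, -0.6]
finger_gap: 0.0
gripper_force: 0.0
```

>>> apply_moves:
  series:
    - {"tx":-0.038,"ty":-0.033,"tz":0.0,"turn":0.0,"grip":0.0}
    - {"tx":-0.038,"ty":-0.033,"tz":0.0,"turn":0.0,"grip":0.0}
    - {"tx":-0.038,"ty":-0.033,"tz":0.0,"turn":0.0,"grip":0.0}
    - {"tx":-0.032,"ty":-0.028,"tz":0.0,"turn":0.0,"grip":0.0}
    - {"tx":-0.02,"ty":-0.017,"tz":0.0,"turn":0.0,"grip":0.0}
    - {"tx":0.0,"ty":0.0,"tz":0.04,"turn":-10.0,"grip":0.0}
    - {"tx":0.0,"ty":0.0,"tz":0.04,"turn":-10.0,"grip":0.0}
    - {"tx":0.0,"ty":0.0,"tz":0.04,"turn":-10.0,"grip":0.0}

```text
time_s: 2.65
ee_pos: [508.0, 66.0, 127.4]
eef_rot: [0.001, -0.085, 0.996, 0.0]
force: [0.5, -0.6, 0.4]
finger_gap: 0.4
gripper_force: 0.0
```

```bash
python3 -c "
from h import *
to(507.5,66.2,32)"
```

```text
2.65 [508.   66.  127.4] F [ 0.54 -0.59  0.43] gap 0.4 xang -170.3 tilt [-0.001  0.001 -1.   ]
d tool [ 0.6  0.2 95.4]
```

>>> apply_moves:
  series:
    - {"tx":0.0,"ty":0.0,"tz":0.02,"turn":0.0,"grip":0.0}
    - {"tx":0.0,"ty":0.0,"tz":0.025,"turn":0.0,"grip":0.0}
    - {"tx":0.0,"ty":0.0,"tz":0.02,"turn":0.0,"grip":0.0}
    - {"tx":0.0,"ty":0.0,"tz":0.015,"turn":0.0,"grip":0.0}
    - {"tx":0.0,"ty":0.0,"tz":0.01,"turn":0.0,"grip":0.0}
    - {"tx":0.0,"ty":0.0,"tz":0.005,"turn":0.0,"grip":0.0}
    - {"tx":0.0,"ty":0.0,"tz":0.0,"turn":0.0,"grip":0.0}
    - {"tx":0.0,"ty":0.0,"tz":0.0,"turn":0.0,"grip":0.0}

```text
time_s: 3.65
ee_pos: [507.8, 66.1, 33.7]
eef_rot: [0.0, -0.082, 0.997, 0.0]
force: [-1.1, -0.1, 0.8]
finger_gap: 0.0
gripper_force: 0.0
```

```bash
python3 - <<'E'
from h import *
to(526.3,69.3,32)
crop(eyes.read_camera('side'),260,100,380,200,5,'s1.png')
J=np.array([604,-8.6,-.315]); 
# tool path: contact at plate y=128, standoff 11
for k in range(9):
    th=.48*(1-k/8); n=np.array([np.cos(th),np.sin(th)]); t=np.array([-n[1],n[0]])
    c=np.array([-36,-63])+6*n+(128.8)*t-11*n
    print(k,j2w(J,*c).round(1), np.degrees(th).round(1))
E
```

```text
3.65 [507.8  66.1  33.7] F [-1.07 -0.06  0.83] gap 0.0 xang -170.6 tilt [-0.001  0.    -1.   ]
d tool [-18.8   0.1   1.7]
0 [524.2  68.9] 27.5
1 [531.8  70.2] 24.1
2 [539.5  71.1] 20.6
3 [547.2  71.5] 17.2
4 [554.9  71.5] 13.8
5 [562.6  71. ] 10.3
6 [570.3  70. ] 6.9
7 [577.9  68.5] 3.4
8 [585.4  66.7] 0.0
```

View pics/s1.png

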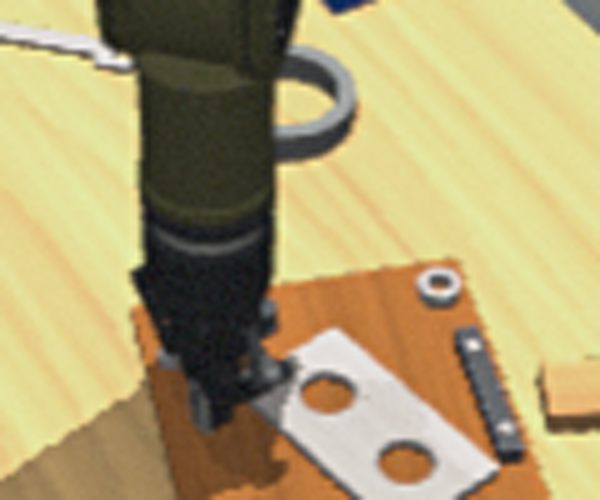

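>>> apply_moves:
  series:
    - {"tx":0.0,"ty":0.0,"tz":0.0025,"turn":0.0,"grip":0.0}
    - {"tx":-0.005,"ty":0.0,"tz":0.0,"turn":0.0,"grip":0.0}
    - {"tx":-0.005,"ty":0.0,"tz":0.0,"turn":0.0,"grip":0.0}
    - {"tx":-0.003,"ty":0.0,"tz":0.0,"turn":0.0,"grip":0.0}
    - {"tx":-0.003,"ty":0.0,"tz":0.0,"turn":0.0,"grip":0.0}
    - {"tx":-0.003,"ty":0.0,"tz":0.0,"turn":0.0,"grip":0.0}
    - {"tx":-0.003,"ty":0.0,"tz":0.0,"turn":1.0,"grip":0.0}
    - {"tx":-0.003,"ty":0.0,"tz":0.0,"turn":1.5,"grip":0.0}

```text
time_s: 4.7
ee_pos: [531.1, 70.6, 30.6]
eef_rot: [-0.001, -0.06, 0.998, 0.0]
force: [-3.4, 2.6, 1.4]
finger_gap: 0.1
gripper_force: 1.4
```

```bash
python3 - <<'E'
from h import *
st()
crop(eyes.read_camera('top'),260,132,372,234,5.5,'t2.png')
E
```

```text
4.7 [531.1  70.6  30.6] F [-3.35  2.62  1.42] gap 0.1 xang -173.1 tilt [ 0.002  0.001 -1.   ]
```

View pics/t2.png

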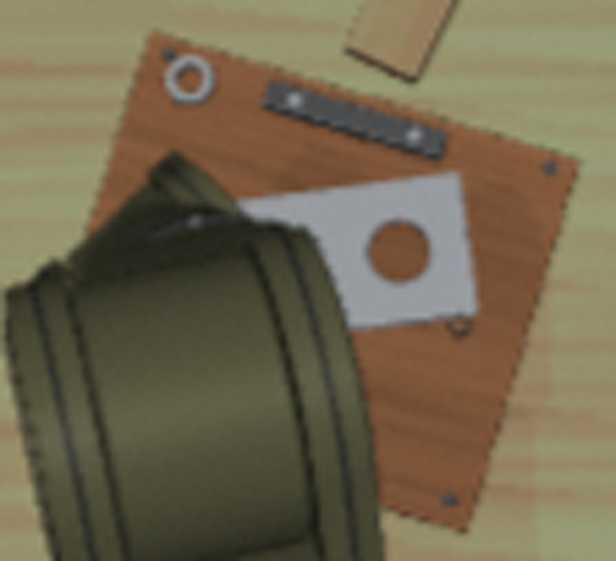

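The side crop before showed the fingers in front of the corner; this one shows the plate turned about 3.5° and its end still on the peg (459,325). I'll keep pushing.

>>> apply_moves:
  series:
    - {"tx":-0.0038,"ty":0.0,"tz":0.0,"turn":1.5,"grip":0.0}
    - {"tx":-0.0038,"ty":0.0,"tz":0.0,"turn":1.7,"grip":0.0}
    - {"tx":-0.0038,"ty":0.0,"tz":0.0,"turn":1.7,"grip":0.0}
    - {"tx":-0.0038,"ty":0.0,"tz":0.0,"turn":1.7,"grip":0.0}
    - {"tx":-0.0038,"ty":0.0,"tz":0.0,"turn":1.7,"grip":0.0}
    - {"tx":-0.0038,"ty":0.0,"tz":0.0,"turn":1.7,"grip":0.0}
    - {"tx":-0.0038,"ty":0.0,"tz":0.0,"turn":1.7,"grip":0.0}
    - {"tx":-0.0038,"ty":0.0,"tz":0.0,"turn":1.7,"grip":0.0}

```text
time_s: 5.75
ee_pos: [562.8, 70.8, 30.8]
eef_rot: [0.0, 0.057, 0.998, 0.0]
force: [-2.2, 2.4, -1.3]
finger_gap: 0.1
gripper_force: 1.2
```

```bash
python3 - <<'E'
from h import *
st()
im=shot('top','t3f.png'); shot('side','s3f.png')
g=cv2.cvtColor(im,cv2.COLOR_RGB2GRAY)
E
```

```text
5.75 [562.8  70.8  30.8] F [-2.22  2.37 -1.34] gap 0.1 xang 173.4 tilt [-0.  0. -1.]
```

>>> apply_moves:
  series:
    - {"tx":-0.0038,"ty":0.0,"tz":0.0,"turn":1.9,"grip":0.0}
    - {"tx":-0.0038,"ty":0.0,"tz":0.0,"turn":1.9,"grip":0.0}
    - {"tx":-0.0038,"ty":0.0,"tz":0.0,"turn":1.9,"grip":0.0}
    - {"tx":-0.0035,"ty":0.0,"tz":0.0,"turn":1.7,"grip":0.0}
    - {"tx":-0.0015,"ty":0.0,"tz":0.0,"turn":1.7,"grip":0.0}
    - {"tx":-0.001,"ty":0.0,"tz":0.0,"turn":1.2,"grip":0.0}
    - {"tx":-0.001,"ty":0.0,"tz":0.0,"turn":0.7,"grip":0.0}
    - {"tx":0.0,"ty":0.0,"tz":0.0,"turn":0.0,"grip":0.0}

```text
time_s: 6.85
ee_pos: [580.7, 67.4, 30.8]
eef_rot: [0.0, 0.152, 0.988, 0.0]
force: [-1.5, 2.8, 0.2]
finger_gap: -0.2
gripper_force: 1.2
```

```bash
python3 - <<'E'
from h import *
to(585.4,66.7,31)
crop(eyes.read_camera('side'),280,145,380,230,6,'s4.png')
E
```

```text
6.85 [580.7  67.4  30.8] F [-1.51  2.8   0.17] gap -0.2 xang 162.5 tilt [-0.  0. -1.]
d tool [-4.7  0.8 -0.2]
```

View pics/s4.png

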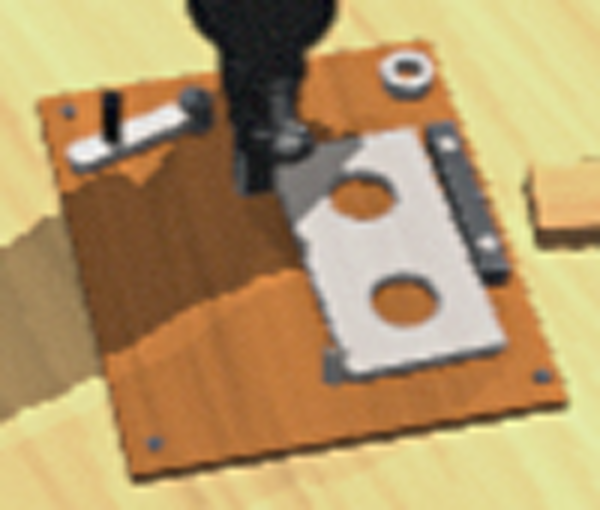

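The plate's edge is nearly parallel to the fence, with a small gap at the upper end (crop about (425,130)), and the end still bears on the peg.

>>> apply_moves:
  series:
    - {"tx":-0.0005,"ty":0.0,"tz":0.0,"turn":0.0,"grip":0.0}
    - {"tx":-0.0005,"ty":0.0,"tz":0.0,"turn":0.0,"grip":0.0}
    - {"tx":-0.0005,"ty":0.0,"tz":0.0,"turn":0.0,"grip":0.0}
    - {"tx":-0.0005,"ty":0.0,"tz":0.0,"turn":0.3,"grip":0.0}
    - {"tx":-0.0005,"ty":0.0,"tz":0.0,"turn":0.3,"grip":0.0}
    - {"tx":-0.0005,"ty":0.0,"tz":0.0,"turn":0.0,"grip":0.0}
    - {"tx":0.0,"ty":0.0,"tz":0.0,"turn":0.0,"grip":0.0}
    - {"tx":0.0,"ty":0.0,"tz":0.0,"turn":0.0,"grip":0.0}

```text
time_s: 7.9
ee_pos: [583.6, 66.5, 30.8]
eef_rot: [0.0, 0.157, 0.988, 0.0]
force: [-2.2, 1.9, 0.9]
finger_gap: -0.2
gripper_force: 1.3
```

>>> apply_moves:
  series:
    - {"tx":-0.0004,"ty":0.0,"tz":0.0,"turn":0.0,"grip":0.0}
    - {"tx":-0.0004,"ty":0.0,"tz":0.0,"turn":0.0,"grip":0.0}
    - {"tx":-0.0004,"ty":0.0,"tz":0.0,"turn":0.0,"grip":0.0}
    - {"tx":-0.0003,"ty":0.0,"tz":0.0,"turn":0.0,"grip":0.0}
    - {"tx":0.0,"ty":0.0,"tz":0.0,"turn":0.0,"grip":0.0}
    - {"tx":0.0,"ty":0.0,"tz":0.0,"turn":0.0,"grip":0.0}
    - {"tx":0.0,"ty":0.0,"tz":0.0,"turn":0.0,"grip":0.0}
    - {"tx":0.0,"ty":0.0,"tz":0.0,"turn":0.0,"grip":0.0}

```text
time_s: 8.9
ee_pos: [584.9, 66.0, 30.8]
eef_rot: [0.0, 0.157, 0.988, 0.0]
force: [-1.9, 2.9, 0.9]
finger_gap: 0.1
gripper_force: 1.3
```

>>> apply_moves:
  series:
    - {"tx":-0.0004,"ty":0.0,"tz":0.0,"turn":0.0,"grip":0.0}
    - {"tx":-0.0004,"ty":0.0,"tz":0.0,"turn":0.0,"grip":0.0}
    - {"tx":-0.0004,"ty":0.0,"tz":0.0,"turn":0.0,"grip":0.0}
    - {"tx":-0.0003,"ty":0.0,"tz":0.0,"turn":0.0,"grip":0.0}
    - {"tx":0.0,"ty":0.0,"tz":0.0,"turn":0.0,"grip":0.0}
    - {"tx":0.0,"ty":0.0,"tz":0.0,"turn":0.0,"grip":0.0}
    - {"tx":0.0,"ty":0.0,"tz":0.0,"turn":0.0,"grip":0.0}
    - {"tx":0.0,"ty":0.0,"tz":0.0,"turn":0.0,"grip":0.0}

```text
time_s: 9.9
ee_pos: [585.4, 65.8, 30.7]
eef_rot: [-0.001, 0.157, 0.988, -0.0]
force: [-4.2, 2.7, 1.2]
finger_gap: 0.1
gripper_force: 2.5
```

>>> apply_moves:
  series:
    - {"tx":-0.0003,"ty":0.0,"tz":0.0,"turn":0.0,"grip":0.0}
    - {"tx":-0.0003,"ty":0.0,"tz":0.0,"turn":0.0,"grip":0.0}
    - {"tx":-0.0003,"ty":0.0,"tz":0.0,"turn":0.0,"grip":0.0}
    - {"tx":0.0,"ty":0.0,"tz":0.0,"turn":0.0,"grip":0.0}
    - {"tx":0.0,"ty":0.0,"tz":0.0,"turn":0.0,"grip":0.0}
    - {"tx":0.0,"ty":0.0,"tz":0.0,"turn":0.0,"grip":0.0}
    - {"tx":0.0,"ty":0.0,"tz":0.0,"turn":0.0,"grip":0.0}
    - {"tx":0.0,"ty":0.0,"tz":0.0,"turn":0.0,"grip":0.0}

```text
time_s: 10.9
ee_pos: [585.5, 65.9, 30.7]
eef_rot: [-0.002, 0.157, 0.988, -0.0]
force: [-5.9, 3.4, 4.2]
finger_gap: -0.1
gripper_force: 3.3
```

```bash
python3 - <<'E'
from h import *
st();st()
shot('side','s5f.png')
E
```

```text
10.9 [585.5  65.9  30.7] F [-5.88  3.36  4.22] gap -0.1 xang 162.0 tilt [ 0.003 -0.001 -1.   ]
10.9 [585.5  65.9  30.7] F [-5.88  3.36  4.22] gap -0.1 xang 162.0 tilt [ 0.003 -0.001 -1.   ]
```

>>> apply_moves:
  series:
    - {"tx":-0.0004,"ty":0.0,"tz":0.0,"turn":0.0,"grip":0.0}
    - {"tx":-0.0004,"ty":0.0,"tz":0.0,"turn":0.0,"grip":0.0}
    - {"tx":-0.0004,"ty":0.0,"tz":0.0,"turn":0.0,"grip":0.0}
    - {"tx":-0.0002,"ty":0.0,"tz":0.0,"turn":0.0,"grip":0.0}
    - {"tx":0.0,"ty":0.0,"tz":0.0,"turn":0.0,"grip":0.0}
    - {"tx":0.0,"ty":0.0,"tz":0.0,"turn":0.0,"grip":0.0}
    - {"tx":0.0,"ty":0.0,"tz":0.0,"turn":0.0,"grip":0.0}
    - {"tx":0.0,"ty":0.0,"tz":0.0,"turn":0.0,"grip":0.0}

```text
time_s: 11.95
ee_pos: [585.5, 65.8, 30.5]
eef_rot: [-0.003, 0.156, 0.988, -0.0]
force: [-7.3, 4.2, 5.0]
finger_gap: 0.1
gripper_force: 4.4
```

```bash
python3 - <<'E'
from h import *
st()
crop(eyes.read_camera('side'),280,145,380,230,6,'s6.png')
E
```

```text
11.95 [585.5  65.8  30.5] F [-7.35  4.25  5.01] gap 0.1 xang 162.0 tilt [ 0.005 -0.001 -1.   ]
```

View pics/s6.png

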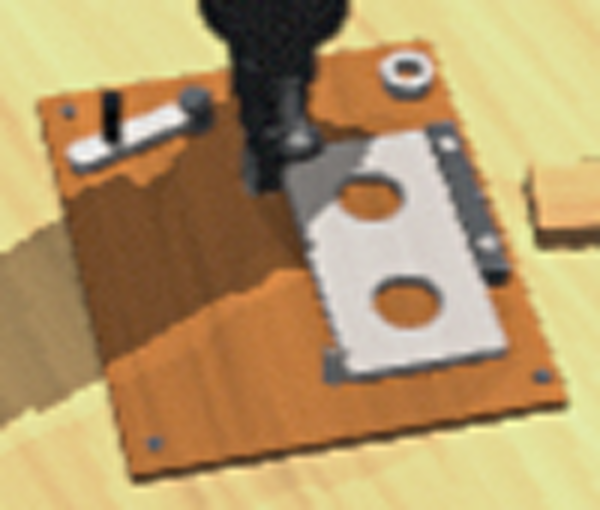

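The plate lies flush on the fence with its corner by the peg. A touch more force, then back off.

>>> apply_moves:
  series:
    - {"tx":-0.0004,"ty":0.0,"tz":0.0,"turn":0.0,"grip":0.0}
    - {"tx":-0.0004,"ty":0.0,"tz":0.0,"turn":0.0,"grip":0.0}
    - {"tx":0.0,"ty":0.0,"tz":0.0,"turn":0.0,"grip":0.0}
    - {"tx":0.0,"ty":0.0,"tz":0.0,"turn":0.0,"grip":0.0}
    - {"tx":0.0,"ty":0.0,"tz":0.0,"turn":0.0,"grip":0.0}
    - {"tx":0.0,"ty":0.0,"tz":0.0,"turn":0.0,"grip":0.0}
    - {"tx":0.0,"ty":0.0,"tz":0.0,"turn":0.0,"grip":0.0}
    - {"tx":0.0,"ty":0.0,"tz":0.0,"turn":0.0,"grip":0.0}

```text
time_s: 13.0
ee_pos: [585.6, 65.8, 30.5]
eef_rot: [-0.003, 0.156, 0.988, -0.0]
force: [-10.1, 4.4, 5.6]
finger_gap: 0.0
gripper_force: 5.0
```

>>> apply_moves:
  series:
    - {"tx":0.003,"ty":0.0,"tz":0.0,"turn":0.0,"grip":0.0}
    - {"tx":0.005,"ty":0.0,"tz":0.0,"turn":0.0,"grip":0.0}
    - {"tx":0.008,"ty":0.0,"tz":0.0,"turn":0.0,"grip":0.0}
    - {"tx":0.01,"ty":0.0,"tz":0.0,"turn":0.0,"grip":0.0}
    - {"tx":0.01,"ty":0.0,"tz":0.0,"turn":0.0,"grip":0.0}
    - {"tx":0.0,"ty":0.0,"tz":-0.03,"turn":10.0,"grip":0.0}
    - {"tx":0.0,"ty":0.0,"tz":-0.03,"turn":10.0,"grip":0.0}
    - {"tx":0.0,"ty":0.0,"tz":-0.02,"turn":10.0,"grip":0.0}

```text
time_s: 14.0
ee_pos: [554.9, 76.0, 112.0]
eef_rot: [0.0, 0.41, 0.912, 0.0]
force: [-1.0, -0.7, -0.3]
finger_gap: 0.2
gripper_force: 0.0
```

>>> apply_moves:
  series:
    - {"tx":0.0,"ty":0.0,"tz":0.0,"turn":10.0,"grip":0.0}
    - {"tx":0.0,"ty":0.0,"tz":0.0,"turn":10.0,"grip":0.0}
    - {"tx":0.0,"ty":0.0,"tz":0.0,"turn":10.0,"grip":0.0}
    - {"tx":0.0,"ty":0.0,"tz":0.0,"turn":10.0,"grip":0.0}
    - {"tx":0.0,"ty":0.0,"tz":0.0,"turn":3.0,"grip":0.0}
    - {"tx":0.0,"ty":0.0,"tz":0.0,"turn":0.0,"grip":0.0}
    - {"tx":0.0,"ty":0.0,"tz":0.0,"turn":0.0,"grip":0.0}
    - {"tx":0.0,"ty":0.0,"tz":0.0,"turn":0.0,"grip":0.0}

```text
time_s: 15.0
ee_pos: [555.0, 75.7, 110.8]
eef_rot: [-0.0, 0.713, 0.701, 0.0]
force: [0.8, 0.2, 0.2]
finger_gap: 0.3
gripper_force: 0.0
```

```bash
python3 - <<'E'
from h import *
to(529.7,155.4,43)
print(np.round(status.get_obs()['joint_positions'],2))
shot('side','s7f.png')
E
```

```text
15.0 [555.   75.7 110.8] F [0.75 0.22 0.23] gap 0.3 xang 89.0 tilt [ 0.  0. -1.]
d tool [ 79.3 -26.7  67.8]
[-0.29  0.81  0.12  1.88 -0.21  0.46 -0.04]
```

>>> apply_moves:
  series:
    - {"tx":0.025,"ty":-0.0087,"tz":0.0,"turn":0.0,"grip":0.0}
    - {"tx":0.03,"ty":-0.01,"tz":0.0,"turn":0.0,"grip":0.0}
    - {"tx":0.0243,"ty":-0.008,"tz":0.0,"turn":0.0,"grip":0.0}
    - {"tx":0.0,"ty":0.0,"tz":0.02,"turn":0.0,"grip":0.0}
    - {"tx":0.0,"ty":0.0,"tz":0.025,"turn":0.0,"grip":0.0}
    - {"tx":0.0,"ty":0.0,"tz":0.015,"turn":0.0,"grip":0.0}
    - {"tx":0.0,"ty":0.0,"tz":0.0075,"turn":0.0,"grip":0.0}
    - {"tx":0.0,"ty":0.0,"tz":0.0,"turn":0.0,"grip":0.0}

```text
time_s: 16.05
ee_pos: [529.7, 155.4, 43.1]
eef_rot: [-0.0, 0.714, 0.7, -0.0]
force: [0.8, -0.5, 0.2]
finger_gap: 0.3
gripper_force: 0.0
```

```bash
python3 - <<'E'
from h import *
to(529.5,143.4,43)
crop(eyes.read_camera('side'),270,120,380,220,5.5,'s8.png')
E
```

```text
16.05 [529.7 155.4  43.1] F [ 0.76 -0.46  0.18] gap 0.3 xang 88.9 tilt [-0. -0. -1.]
d tool [-12.   -0.    0.1]
```

View pics/s8.png

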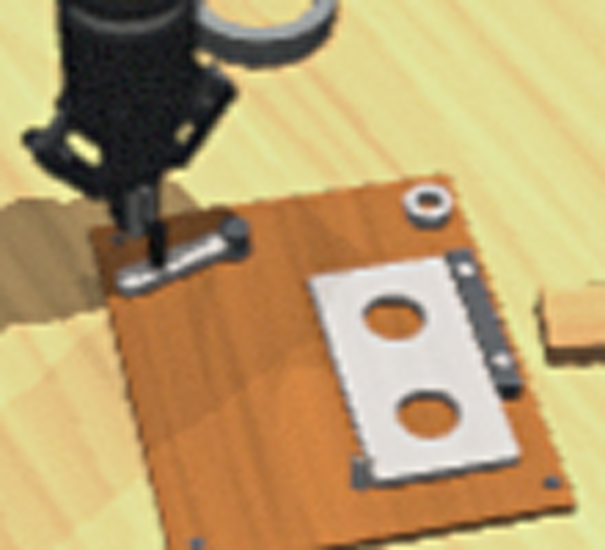

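Plate remains flush; the fingers stand just beyond the black post (155,245). Now I swing it.

>>> apply_moves:
  series:
    - {"tx":-0.006,"ty":0.0,"tz":0.0,"turn":0.0,"grip":0.0}
    - {"tx":-0.005,"ty":0.0,"tz":0.0,"turn":0.0,"grip":0.0}
    - {"tx":-0.0035,"ty":-0.0008,"tz":0.0,"turn":-3.0,"grip":0.0}
    - {"tx":-0.0053,"ty":-0.0015,"tz":0.0,"turn":-6.0,"grip":0.0}
    - {"tx":-0.0053,"ty":-0.0015,"tz":0.0,"turn":-6.0,"grip":0.0}
    - {"tx":-0.0053,"ty":-0.0015,"tz":0.0,"turn":-6.0,"grip":0.0}
    - {"tx":-0.0053,"ty":-0.0015,"tz":0.0,"turn":-6.0,"grip":0.0}
    - {"tx":-0.0053,"ty":-0.0015,"tz":0.0,"turn":-6.0,"grip":0.0}

```text
time_s: 17.1
ee_pos: [528.0, 114.4, 43.6]
eef_rot: [0.0, 0.483, 0.876, 0.001]
force: [-0.2, 1.9, 0.6]
finger_gap: 0.2
gripper_force: 0.9
```

```bash
cat >> h.py <<'E'
def kp(phi_deg=None):
    p,M=st(); J=[604,-8.6,-.315]; P=j2w(J,-65,120)
    a=np.degrees(np.arctan2(-M[1,0],-M[0,0]))-90  # e_r implied by tool heading
    e=np.array([np.cos(np.radians(a)),np.sin(np.radians(a))]); t=np.array([-e[1],e[0]]); d=p[:2]-P
    print('heading phi',round(np.radians((a-(180-18.05)+180)%360-180),3),'er,et',(d@e).round(1),(d@t).round(1))
E
python3 - <<'E'
from h import *
kp()
E
```

```text
17.1 [528.  114.4  43.6] F [-0.17  1.91  0.55] gap 0.2 xang 122.3 tilt [ 0.001  0.001 -1.   ]
heading phi 0.879 er,et 49.4 -18.0
```

>>> apply_moves:
  series:
    - {"tx":-0.0053,"ty":-0.0015,"tz":0.0,"turn":-6.0,"grip":0.0}
    - {"tx":-0.0053,"ty":-0.0015,"tz":0.0,"turn":-6.0,"grip":0.0}
    - {"tx":-0.0053,"ty":-0.0015,"tz":0.0,"turn":-6.0,"grip":0.0}
    - {"tx":-0.0053,"ty":-0.0015,"tz":0.0,"turn":-6.0,"grip":0.0}
    - {"tx":-0.0053,"ty":-0.0015,"tz":0.0,"turn":-6.0,"grip":0.0}
    - {"tx":-0.0053,"ty":-0.0015,"tz":0.0,"turn":-6.0,"grip":0.0}
    - {"tx":-0.0053,"ty":-0.0015,"tz":0.0,"turn":-6.0,"grip":0.0}
    - {"tx":-0.0053,"ty":-0.0015,"tz":0.0,"turn":-6.0,"grip":0.0}

```text
time_s: 18.1
ee_pos: [553.0, 79.8, 43.3]
eef_rot: [-0.001, 0.085, 0.996, 0.0]
force: [-1.4, 1.3, 0.5]
finger_gap: 0.0
gripper_force: 0.9
```

```bash
python3 - <<'E'
from h import *
kp()
E
```

```text
18.1 [553.   79.8  43.3] F [-1.41  1.28  0.52] gap 0.0 xang 170.3 tilt [ 0.001  0.    -1.   ]
heading phi 1.716 er,et 49.6 -18.3
```

>>> apply_moves:
  series:
    - {"tx":-0.0027,"ty":-0.0008,"tz":0.0,"turn":-3.0,"grip":0.0}
    - {"tx":-0.0027,"ty":-0.0008,"tz":0.0,"turn":-3.0,"grip":0.0}
    - {"tx":-0.0027,"ty":-0.0008,"tz":0.0,"turn":-3.0,"grip":0.0}
    - {"tx":-0.0018,"ty":-0.0005,"tz":0.0,"turn":-2.0,"grip":0.0}
    - {"tx":-0.0009,"ty":-0.0003,"tz":0.0,"turn":-1.0,"grip":0.0}
    - {"tx":-0.0009,"ty":-0.0003,"tz":0.0,"turn":-1.0,"grip":0.0}
    - {"tx":0.0,"ty":0.0,"tz":0.0,"turn":0.0,"grip":0.0}
    - {"tx":0.0,"ty":0.0,"tz":0.0,"turn":0.0,"grip":0.0}

```text
time_s: 19.1
ee_pos: [565.1, 75.1, 43.2]
eef_rot: [0.0, -0.026, 1.0, -0.0]
force: [-1.5, -1.4, -0.3]
finger_gap: 0.3
gripper_force: 0.5
```

>>> apply_moves:
  series:
    - {"tx":-0.0008,"ty":0.0,"tz":0.0,"turn":0.0,"grip":0.0}
    - {"tx":-0.0008,"ty":0.0,"tz":0.0,"turn":0.0,"grip":0.0}
    - {"tx":-0.0006,"ty":0.0,"tz":0.0,"turn":0.0,"grip":0.0}
    - {"tx":0.0,"ty":0.0,"tz":0.0,"turn":0.0,"grip":0.0}
    - {"tx":0.0,"ty":0.0,"tz":0.0,"turn":0.0,"grip":0.0}
    - {"tx":0.0,"ty":0.0,"tz":0.0,"turn":0.0,"grip":0.0}
    - {"tx":0.0,"ty":0.0,"tz":0.0,"turn":0.0,"grip":0.0}
    - {"tx":0.0,"ty":0.0,"tz":0.0,"turn":0.0,"grip":0.0}

```text
time_s: 20.1
ee_pos: [567.2, 75.4, 43.3]
eef_rot: [0.0, -0.026, 1.0, 0.0]
force: [-1.7, -1.9, -0.5]
finger_gap: -0.5
gripper_force: 0.7
```

```bash
python3 - <<'E'
from h import *
kp()
E
```

```text
20.1 [567.2  75.4  43.3] F [-1.68 -1.93 -0.53] gap -0.5 xang -177.1 tilt [-0.  0. -1.]
heading phi 1.937 er,et 49.5 -14.7
```

>>> apply_moves:
  series:
    - {"tx":-0.0007,"ty":0.0,"tz":0.0,"turn":0.0,"grip":0.0}
    - {"tx":-0.0007,"ty":0.0,"tz":0.0,"turn":0.0,"grip":0.0}
    - {"tx":-0.0006,"ty":0.0,"tz":0.0,"turn":0.0,"grip":0.0}
    - {"tx":0.0,"ty":0.0,"tz":0.0,"turn":0.0,"grip":0.0}
    - {"tx":0.0,"ty":0.0,"tz":0.0,"turn":0.0,"grip":0.0}
    - {"tx":0.0,"ty":0.0,"tz":0.0,"turn":0.0,"grip":0.0}
    - {"tx":0.0,"ty":0.0,"tz":0.0,"turn":0.0,"grip":0.0}
    - {"tx":0.0,"ty":0.0,"tz":0.0,"turn":0.0,"grip":0.0}

```text
time_s: 21.1
ee_pos: [567.4, 75.4, 43.2]
eef_rot: [-0.002, -0.026, 1.0, -0.0]
force: [-6.0, -0.8, 3.0]
finger_gap: 0.1
gripper_force: 3.0
```

```bash
python3 - <<'E'
from h import *
kp()
crop(eyes.read_camera('side'),280,145,380,230,6,'s9.png')
E
```

```text
21.1 [567.4  75.4  43.2] F [-5.99 -0.84  2.95] gap 0.1 xang -177.0 tilt [ 0.003 -0.    -1.   ]
heading phi 1.938 er,et 49.5 -14.6
```

View pics/s9.png

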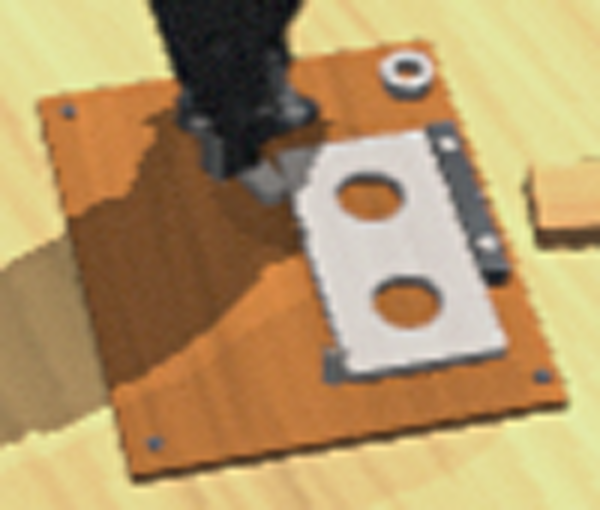

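The keeper's nose now stands behind the plate's long edge (crop about (265,185)), and the force rises without motion: it is at the stop. One small press more, then back off and rise clear.

>>> apply_moves:
  series:
    - {"tx":-0.0008,"ty":0.0,"tz":0.0,"turn":0.0,"grip":0.0}
    - {"tx":0.0,"ty":0.0,"tz":0.0,"turn":0.0,"grip":0.0}
    - {"tx":0.0,"ty":0.0,"tz":0.0,"turn":0.0,"grip":0.0}
    - {"tx":0.003,"ty":0.0,"tz":0.0,"turn":0.0,"grip":0.0}
    - {"tx":0.005,"ty":0.0,"tz":0.0,"turn":0.0,"grip":0.0}
    - {"tx":0.01,"ty":0.0,"tz":0.0,"turn":0.0,"grip":0.0}
    - {"tx":0.01,"ty":0.0,"tz":0.0,"turn":0.0,"grip":0.0}
    - {"tx":0.0,"ty":0.0,"tz":0.0,"turn":0.0,"grip":0.0}

```text
time_s: 22.15
ee_pos: [540.9, 74.1, 43.3]
eef_rot: [-0.001, -0.026, 1.0, -0.0]
force: [0.0, -0.1, 0.3]
finger_gap: 0.5
gripper_force: 0.0
```

>>> apply_moves:
  series:
    - {"tx":0.0,"ty":0.0,"tz":-0.03,"turn":0.0,"grip":0.0}
    - {"tx":0.0,"ty":0.0,"tz":-0.04,"turn":0.0,"grip":0.0}
    - {"tx":0.0,"ty":0.0,"tz":-0.04,"turn":0.0,"grip":0.0}
    - {"tx":0.03,"ty":0.03,"tz":-0.03,"turn":0.0,"grip":0.0}
    - {"tx":0.03,"ty":0.05,"tz":0.0,"turn":0.0,"grip":0.0}
    - {"tx":0.02,"ty":0.05,"tz":0.0,"turn":0.0,"grip":0.0}
    - {"tx":0.0,"ty":0.04,"tz":0.0,"turn":0.0,"grip":0.0}
    - {"tx":0.0,"ty":0.02,"tz":0.0,"turn":0.0,"grip":0.0}

```text
time_s: 23.15
ee_pos: [452.1, 262.5, 183.6]
eef_rot: [0.0, -0.027, 1.0, 0.001]
force: [0.8, -0.4, 0.8]
finger_gap: 0.2
gripper_force: 0.0
```

```bash
python3 - <<'E'
from h import *
st()
a=eyes.read_camera('top');b=eyes.read_camera('side')
A=cv2.resize(a[132:234,260:372],(600,546),interpolation=cv2.INTER_CUBIC);B=cv2.resize(b[145:230,280:380],(642,546),interpolation=cv2.INTER_CUBIC)
m=np.hstack([A,B]); m=cv2.resize(m,(800,352)); cv2.imwrite('pics/f.png',m[:,:,::-1])
for n,im in(('top',a),('side',b)):
    for ph in(1.975,):
        J=[604,-8.6,-.315]; p=[*j2w(J,-65-50*np.cos(ph),120-50*np.sin(ph)),53]; print(n,'expected post',np.round(proj(n,p),1))
    g=im.sum(2).astype(int); q=np.round(proj(n,p)).astype(int); w=g[q[1]-8:q[1]+9,q[0]-8:q[0]+9]; ys,xs=np.where(w<130); print('dark centroid',xs.mean()+q[0]-8,ys.mean()+q[1]-8,ys.min()+q[1]-8,len(xs))
E
```

```text
23.15 [452.1 262.5 183.6] F [ 0.75 -0.41  0.77] gap 0.2 xang -176.9 tilt [-0.001  0.002 -1.   ]
top expected post [299.2 179. ]
dark centroid 300.0 181.0 181 3
side expected post [321.7 164.9]
dark centroid 321.5 168.0 165 14
```

View pics/f.png

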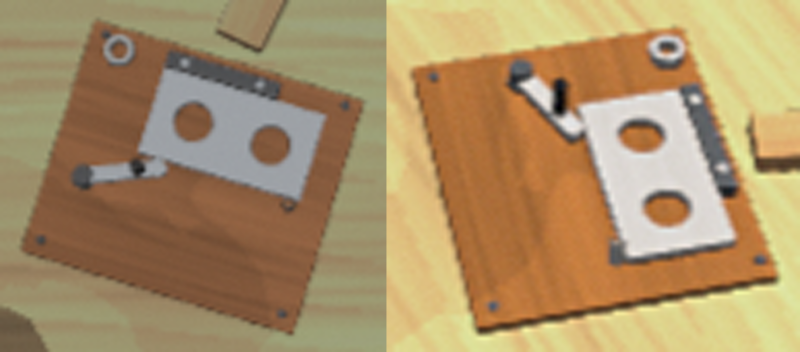

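The final pictures show the plate flush on the fence, its end at the peg, and the keeper's nose at the plate's edge (left (155,165), right (572,130)). The post is where the stop angle puts it, and the nut and block have not moved.

```bash
python3 -c "
from bench import arm; print(arm.hand_in())"
```

```text
the job is handed in; nothing more can be done
None
```

The plate is flush against the fence, pressed home at about 11 N, and the keeper is against its stop behind it; I handed the job in at about 23 s with the arm clear of everything.

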